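# Set the levers of a vacuum filtration manifold for one funnel

## Robot

A 6-joint arm with a two-finger parallel gripper is mounted at the origin on a cart in front of the work surface, level with it; the furniture and walls round the work are solid. World frame = base frame: x ahead of the robot, y to its left, z up, the work surface at z = 0. Lengths are in m, angles in rad, forces in N, time in s.
With the tool pointing down it reaches from about 0.375 to 0.975 m from the base axis. Payload 3.8 kg.
Tool frame: the origin (TCP) lies at the very end of the fingers, on their centre line; the grasp point (between the pads) lies 19 mm behind it; z points along the fingers, y is the direction in which the jaws open and shut (so a half turn about z gives the same grasp; the last joint's range is limited). The gripper opens to 85 mm and grips with 20 to 120 N. Pads are 22 mm wide; open, the fingers measure 114 mm over their backs; the gripper's body (76 mm by 85 mm) begins 54 mm behind the grasp point. The pads swing forward as they close: fully open they stand 13 mm farther back than shut.
Start: joints at [1.282, 0.264, 1.604, -0, 1.274, -0.037], TCP at [0.168, 0.654, 0.231] pointing down, gripper open.
Joint ranges: [-2.63, 2.63], [-0.94, 2.18], [0.31, 2.57], [-1.31, 4.45], [0, 2.66], [-2.55, 2.55]. Speed limits (rad/s): [2.57, 2.57, 3.14, 3.14, 3.14, 3.14].

## Interface

Orientations are given as a rotation vector (axis times angle).
In Python, from workcell import bot, viewer gives the robot as it stands.
- The arm moves only by the tool jog_arm, never from a script. Its argument "motion" is a list of rows, each an object of numbers: "dx", "dy", "dz": the shift along the world's x, y, z in cm; "turn": the turn about the world's z in rad. A call has 1 to 12 rows; each row shifts and turns the commanded pose from where the row before left it; what a row does not reach is not made up. A row lasts 1/12 s, in which the tool goes at most 41.7 mm and 7.16 degrees, less where a joint would pass 70% of its speed; a pose out of reach is approached as far as the arm can. A call is refused whole if a number of a shift passes 4.17 or a number of a turn 0.125, either way. A call with a gripper value outside its range is refused whole. "fingers" is the finger opening in cm, from 0 to 8.54, set as the call begins (left out, the last holds). The fingers move at their own pace and stop on an object; "grip_force" is the grip in N (left out, the last holds). Time passes only in rows, so rows that do not move let the fingers close. It gives the time, the measured TCP pose, the force and the opening at its end, in the units of the state.
- bot.read_state(): the state, without advancing time (a new reading comes with each control period).
- viewer.read_camera(name): name is "scene" or "top" or "wrist"; returns (picture, depth): 384x512x3 uint8, red, green, blue; 384x512 float32, m along the optical axis (not along the pixel's ray), 0 where there is no reading.
- viewer.camera_info(name): a dict with "vertical_fov" (degrees; the focal length in pixels is half the picture's height over the tangent of half this angle, whatever the lens; pixels are square), "cx", "cy" (the principal point, pixels), "dist" ([k1, k2, p1, p2, k3] as OpenCV has them; the pictures are not rectified), "R" (3x3) and "t" (3): a world point X has camera coordinates R X + t. Camera axes: x right, y down, z forward; pixel columns grow to the right and rows downward; lengths in m; the calibration is good to about 2 mm. A picture is of the moment at which its call begins: read the wrist's pose just before it. camera_info takes no time and is no camera call; for the wrist camera it gives the pose at the moment of the call.
- bot.finish_job(): hands the job in, once; it reports no verdict.
The state is a dict: "time": time; "q": joint angles; "joint_vel": joint speeds; "joint_torque": joint torques, N m; "tool_pos": TCP position; "tcp_rot": TCP orientation; "wrist_force": force on the tool from outside, world axes, zero at the start; "torque": the same for the moment, N m; "width": opening from 0.0 (shut) to 1.0 (fully open).
Only numpy, scipy, OpenCV 4.12 (cv2) and the standard library are available. Lean on these libraries where they do the work, as an engineer would, in place of code of your own. Each camera call takes 0.05 s, during which the arm holds its last target. There are 200 camera calls.

## Task

The three valve levers of the vacuum filtration manifold were left half turned. Push each lever gently round to its stop with a fingertip, without gripping it, so that only the station carrying the filter funnel is open (lever in line with its pipe, pointing toward you) and the two stations closed with rubber stoppers are fully shut (lever square across the pipe, pointing left). Leave the funnel, the stoppers, and the dish, forceps and wash bottle where they are.

Things in the scene. Friction and masses are not known exactly. Their poses are not given: they have to be found in the camera images.
- manifold: Steel vacuum manifold, fixed on the bench; origin under it on the bench, z up, x away from the worker along the branch pipes, y along the row of stations to the left (left, middle, right lever axes at y = +125, 0, -125 mm, x = 0). Header pipe 26 mm thick, 55 mm high, along the near side at x = -42 mm; at its right end (y = -172 mm) a vacuum gauge 122 mm high.
- left_valve (a joint): Quarter-turn lever of the left valve, about the vertical axis of point left_pivot: 0 = shut, lever square across the branch pipe, pointing along the manifold's +y (left); 1.571 = open, in line with the pipe, pointing along the manifold's -x (toward the worker). Opens anticlockwise seen from above; hard stop at each end; friction holds it where it is left (about 3 N at the sleeve).
- left_pivot (a point): On the vertical turning axis of the left lever, 100 mm above the bench (over the brass valve, whose top is 83 mm high).
- left_lever (a point): Centre of the red sleeve of the left lever, 43 mm out from the axis, 100 mm above the bench. The sleeve runs from 26 to 60 mm out (its tip), is 15 mm wide and spans 94 to 106 mm above the bench; below it is free down to 70 mm.
- left_port (a point): Centre of the rim of the left station's upright seat (35 mm across), 100 mm above the bench, 78 mm beyond the lever's axis along the manifold's x.
- middle_valve (a joint): Quarter-turn lever of the middle valve, about the vertical axis of point middle_pivot: 0 = shut, lever square across the branch pipe, pointing along the manifold's +y (left); 1.571 = open, in line with the pipe, pointing along the manifold's -x (toward the worker). Opens anticlockwise seen from above; hard stop at each end; friction holds it where it is left (about 3 N at the sleeve).
- middle_pivot (a point): On the vertical turning axis of the middle lever, 100 mm above the bench (over the brass valve, whose top is 83 mm high).
- middle_lever (a point): Centre of the red sleeve of the middle lever, 43 mm out from the axis, 100 mm above the bench. The sleeve runs from 26 to 60 mm out (its tip), is 15 mm wide and spans 94 to 106 mm above the bench; below it is free down to 70 mm.
- middle_port (a point): Centre of the rim of the middle station's upright seat (35 mm across), 100 mm above the bench, 78 mm beyond the lever's axis along the manifold's x.
- right_valve (a joint): Quarter-turn lever of the right valve, about the vertical axis of point right_pivot: 0 = shut, lever square across the branch pipe, pointing along the manifold's +y (left); 1.571 = open, in line with the pipe, pointing along the manifold's -x (toward the worker). Opens anticlockwise seen from above; hard stop at each end; friction holds it where it is left (about 3 N at the sleeve).
- right_pivot (a point): On the vertical turning axis of the right lever, 100 mm above the bench (over the brass valve, whose top is 83 mm high).
- right_lever (a point): Centre of the red sleeve of the right lever, 43 mm out from the axis, 100 mm above the bench. The sleeve runs from 26 to 60 mm out (its tip), is 15 mm wide and spans 94 to 106 mm above the bench; below it is free down to 70 mm.
- right_port (a point): Centre of the rim of the right station's upright seat (35 mm across), 100 mm above the bench, 78 mm beyond the lever's axis along the manifold's x.
- funnel (a point): Middle of the filter funnel (57 mm diameter, 89 mm long: white base, blue ring, clear cup, black rubber foot), loose, standing upright in the seat of one station; its top is 175 mm above the bench. This point is 45 mm above its foot, on its axis.
- stopper_1_c (a point): Centre of a cream rubber stopper (24 mm diameter, 22 mm long), loose, standing in the seat of a station that is not in use; its top is 108 mm above the bench.
- stopper_2_c (a point): Centre of a cream rubber stopper (24 mm diameter, 22 mm long), loose, standing in the seat of a station that is not in use; its top is 108 mm above the bench.
- filter_dish: Round white dish with lid, 60 mm diameter, 15 mm high, loose on the bench left of the manifold; origin at the centre of its underside.
- tweezers: Steel forceps, 132 mm long (along their y), 13 mm wide, 8 mm high, loose on the bench right of the manifold; origin at the centre of the underside.
- rinse_bottle: White wash bottle with red cap and spout, 65 x 105 x 192 mm, loose on the bench, farther left; origin at the centre of its underside.
Mind the look-alikes: they are no part of the job. What is shaped like the part that bears funnel but purple is not meant.

How it is judged:
At the end, for the whole second after the job is handed in: The lever of the station that carries the funnel is open to within 0.1 rad (6 degrees) of its stop, the levers of the two stoppered stations are shut to within 0.1 rad of theirs, all at rest, and the funnel still stands upright in its seat (((horizontal distance between funnel and left_port below 0.02 m and value of joint left_valve above 1.47 rad and value of joint each of middle_valve, right_valve below 0.1 rad) or (horizontal distance between funnel and middle_port below 0.02 m and value of joint each of left_valve, right_valve below 0.1 rad and value of joint middle_valve above 1.47 rad) or (horizontal distance between funnel and right_port below 0.02 m and value of joint each of left_valve, middle_valve below 0.1 rad and value of joint right_valve above 1.47 rad)) and velocity of joint left_valve between -0.05 and 0.05 rad/s and velocity of joint middle_valve between -0.05 and 0.05 rad/s and velocity of joint right_valve between -0.05 and 0.05 rad/s and angle between funnel's own z axis and vertical below 0.1 rad); the robot touches nothing.
It fails at once if the funnel is lifted, shifted by more than 8 mm or tipped (distance of funnel from where it was at the start of the episode above 0.008 m or angle between funnel's own z axis and vertical above 0.2 rad).
It fails at once if a rubber stopper is lifted or shifted by more than 8 mm (distance of any of stopper_1_c, stopper_2_c from where it was at the start of the episode above 0.008 m).
It fails at once if the dish, the forceps or the wash bottle is moved by more than 15 mm (distance of any of filter_dish, tweezers, rinse_bottle from where it was at the start of the episode above 0.015 m).
It fails at once if the fingers or arm press on the manifold or a lever with more than 35 N (a lever gripped or forced against its stop) (contact force between any of the fingers, the arm and manifold above 35 N).
It also fails if it takes over 64 s, if anything falls off the work surface, if the arm or the gripper's body presses on something with over 40 N, if the wrist force passes 120 N, or if a joint passes its speed limit or range.

## Working session

There is one attempt and no reset: what is moved stays moved. The work goes in short steps, Python scripts to look and compute and a tool call to move; the robot and the scene stay as the last step left them, time stands still between calls to the robot, and variables do not carry over. Pictures are saved under pics/ and viewed, about 8 in all and at most 12, crops included, and the job is handed in when it is done.

Besides the shell and the picture viewer there is one more tool, called as name(argument=value, ...), one argument or row to a line, values as JSON. jog_arm: Moves the arm, as the interface text tells. Its arguments: {"type":"object","properties":{"motion":{"type":"array"},"fingers":{"type":"number"},"grip_force":{"type":"number"}},"required":["motion"]}

```bash
mkdir -p pics; cat > h.py <<'E'
import numpy as np, cv2
from workcell import bot, viewer
def grab(n):
    info=viewer.camera_info(n); p,d=viewer.read_camera(n); return info,p,d
def K(i):
    f=192/np.tan(np.radians(i["vertical_fov"])/2)
    return np.array([[f,0,i["cx"]],[0,f,i["cy"]],[0,0,1]])
def cast(i,uv,z):
    uv=np.array(uv,float).reshape(-1,1,2)
    n=cv2.undistortPoints(uv,K(i),np.array(i["dist"],float)).reshape(-1,2)
    R=np.array(i["R"]);t=np.array(i["t"]);c=-R.T@t
    r=np.c_[n,np.ones(len(n))]@R
    return c+r*((z-c[2])/r[:,2])[:,None]
def proj(i,X):
    return cv2.projectPoints(np.array(X,float).reshape(-1,1,3),cv2.Rodrigues(np.array(i["R"]))[0],np.array(i["t"],float),K(i),np.array(i["dist"],float))[0].reshape(-1,2)
E
python3 - <<'E'
from h import *
import pickle
for n in ("scene","top"):
    i,p,d=grab(n); pickle.dump((i,p,d),open(n+".pkl","wb"))
    cv2.imwrite(f"pics/{n}0.png",cv2.resize(p[:,:,::-1],(800,600)))
    R=np.array(i["R"]);print(n,-R.T@np.array(i["t"]),R[2],i["vertical_fov"],i["dist"])
s=bot.read_state();print(s["time"],s["tool_pos"],s["tcp_rot"],s["width"])
E
```

```text
scene [-0.01971709 -0.73194667  1.05825862] [ 0.3749607   0.62881767 -0.68117017] 42.484342404792805 [0.0321053 0.        0.        0.        0.       ]
top [0.43114692 0.16013681 1.40649399] [ 0.06165895 -0.0168834  -0.99795447] 57.87803965542524 [-0.1024558  0.         0.         0.         0.       ]
0.1 [0.16798625 0.65307919 0.23007612] [-0.39439108 -3.11640796  0.0031656 ] 1.0006465268227562
```

View pics/scene0.png

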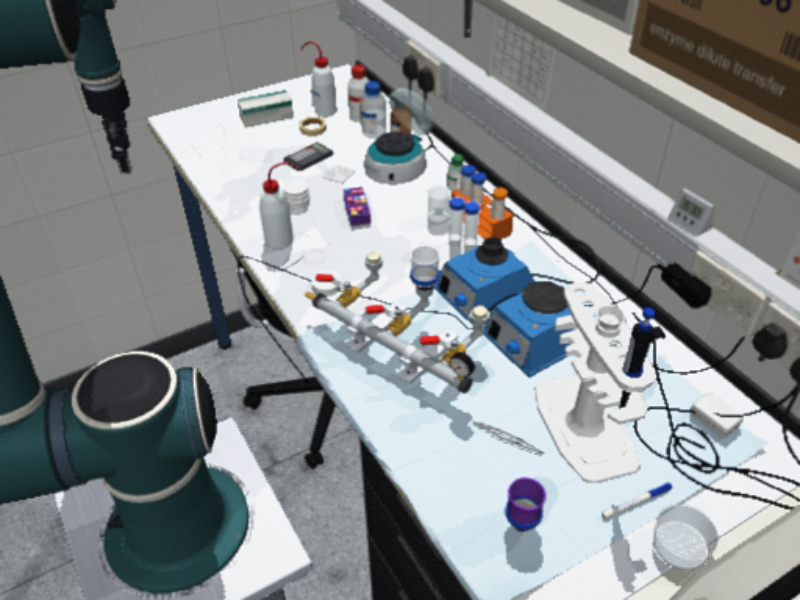

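View pics/top0.png

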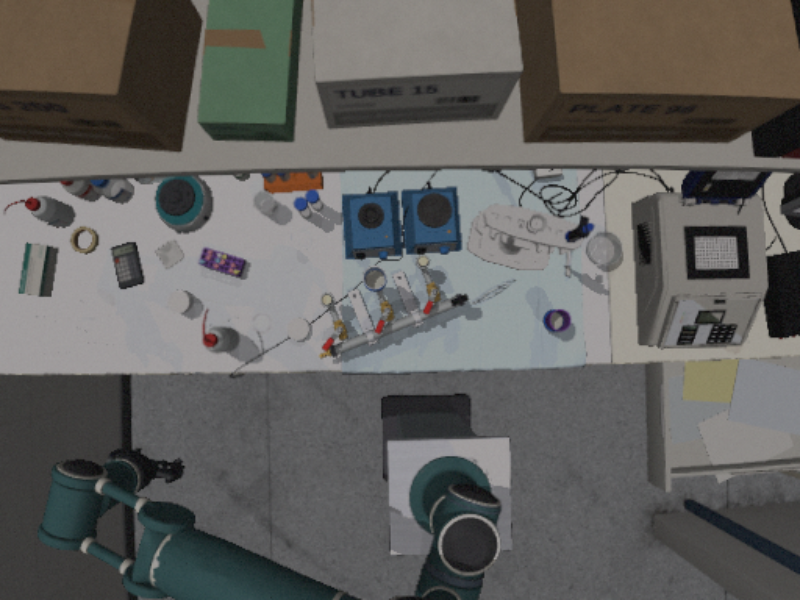

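The scene view shows the white/blue funnel at (425,268), in the middle station. The stoppers are at (373,260) and (480,313), and the red levers at (325,278), (374,310) and (430,340). The purple funnel-like cup at (525,503) stands loose on the bench and is the decoy.

Next I measure the positions and confirm them in one crop.

```bash
cat > m.py <<'E'
from h import *
import pickle
def blobs(p,roi,lo,hi,amin):
    x0,y0,x1,y1=roi
    h=cv2.cvtColor(p,cv2.COLOR_RGB2HSV).astype(int); hh=h.copy(); hh[...,0]=(hh[...,0]+90)%180
    m=((hh>=lo)&(hh<=hi)).all(2).astype(np.uint8); mm=np.zeros_like(m); mm[y0:y1,x0:x1]=m[y0:y1,x0:x1]
    n,l,s,c=cv2.connectedComponentsWithStats(mm)
    out=[]
    for k in range(1,n):
        if s[k,4]>=amin:
            ys,xs=np.nonzero(l==k); out.append((c[k],s[k,4],np.c_[xs,ys]))
    return out
E
python3 - <<'E'
from m import *
S=pickle.load(open("scene.pkl","rb"));T=pickle.load(open("top.pkl","rb"))
for n,(i,p,d),roi in (("scene",S,(195,160,320,250)),("top",T,(195,150,310,235))):
    for nm,lo,hi,z in (("red",(82,140,90),(98,255,255),.106),("cream",(98,30,140),(120,130,255),.108)):
        for c,a,px in blobs(p,roi,np.array(lo),np.array(hi),8):
            w=cast(i,c,z)[0]; print(n,nm,c.round(1),a,w.round(4),"depth",d[int(c[1]),int(c[0])])
            if nm=="red":
                W=cast(i,px,z)[:,:2]; u,s,v=np.linalg.svd(W-W.mean(0)); print("   dir",v[0].round(2), np.ptp((W-W.mean(0))@v[0]).round(3))
a=cv2.resize(T[1][150:235,190:310,::-1],None,fx=6.6,fy=6.6,interpolation=cv2.INTER_CUBIC)
cv2.imwrite("pics/c1.png",a[:590])
E
```

```text
scene red [207.2 177.4] 38 [0.398  0.2865 0.106 ] depth 1.4493864
   dir [ 0.79 -0.61] 0.03
scene red [239.5 197.5] 46 [0.4373 0.1628 0.106 ] depth 1.3914967
   dir [-0.9   0.43] 0.031
scene red [274.5 217.1] 56 [0.4807 0.0474 0.106 ] depth 1.3330326
   dir [ 0.89 -0.45] 0.03
scene cream [238.6 163.8] 29 [0.5056 0.2915 0.108 ] depth 1.4931122
scene cream [217.7 188.6] 10 [0.4012 0.2255 0.108 ] depth 1.5849177
scene cream [306.6 198.8] 39 [0.5934 0.0595 0.108 ] depth 1.3806996
top red [273.5 196.5] 28 [0.4871 0.0554 0.106 ] depth 1.3025043
   dir [-0.88  0.47] 0.03
top red [242.6 208.7] 26 [0.4438 0.1723 0.106 ] depth 1.2963507
   dir [-0.93  0.36] 0.028
top red [209.6 219.9] 27 [0.4044 0.2964 0.106 ] depth 1.29421
   dir [-0.82  0.57] 0.03
top cream [270.5 166.6] 23 [0.5998 0.064  0.108 ] depth 1.3131381
top cream [209.  191.3] 24 [0.5112 0.2969 0.108 ] depth 1.3025075
```

View pics/c1.png

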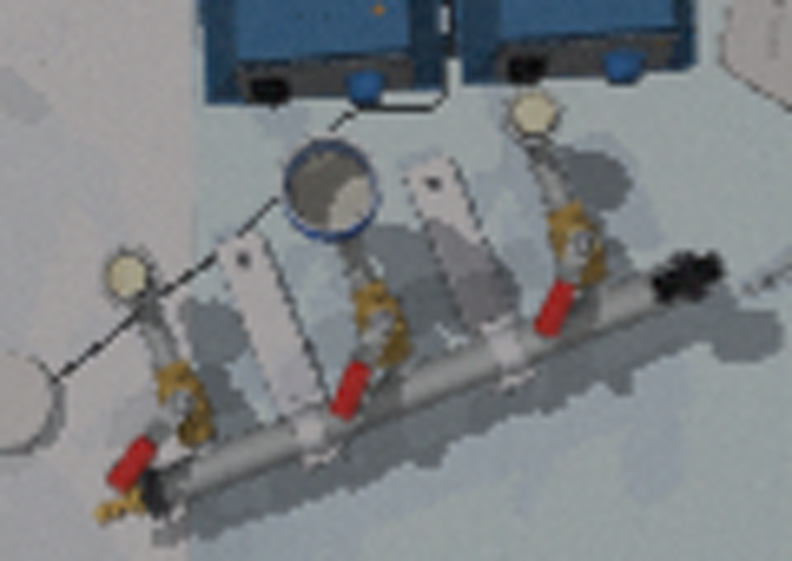

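The crop confirms it: the funnel (blue ring) is at (330,190) in the middle station, with stoppers at (127,275) and (533,113) on the outer two. The middle lever therefore opens and the left and right levers shut. All three are about half turned, at (132,462), (350,390) and (555,308).

I close the fingers and move to a viewpoint over the levers.

jog_arm(
  motion=[
    {"dz": 4},
    {"dz": 4},
    {"dx": 1.5, "dy": -3.2, "turn": 0.12},
    {"dx": 1.5, "dy": -3.2, "turn": 0.12},
    {"dx": 1.5, "dy": -3.2, "turn": 0.12},
    {"dx": 1.5, "dy": -3.2, "turn": 0.12},
    {"dx": 1.5, "dy": -3.2, "turn": 0.12},
    {"dx": 1.5, "dy": -3.2},
    {"dx": 1.5, "dy": -3.2},
    {"dx": 1.5, "dy": -3.2},
    {"dx": 1.5, "dy": -3.2},
    {"dx": 1.5, "dy": -3.2},
  ],
  fingers=0,
  grip_force=20,
)

```text
validation failed for argument at $.mo...
```

jog_arm(
  motion=[
    {"dx": 1.6, "dy": -2},
    {"dx": 1.6, "dy": -2},
    {"dx": 1.6, "dy": -2},
    {"dx": 1.6, "dy": -2},
    {"dx": 1, "dy": -2},
    {"dx": 0, "dy": 0},
    {"dx": 0, "dy": 0},
  ],
)

```text
validation failed for argument at $.mo...
```

```bash
python3 - <<'E'
from m import *
i,p,d=grab("wrist"); pickle.dump((i,p,d),open("w1.pkl","wb"))
cv2.imwrite("pics/w1.png",cv2.resize(p[:,:,::-1],(800,600)))
s=bot.read_state();print(s["time"],s["tool_pos"],s["tcp_rot"],s["width"],s["wrist_force"])
for nm,lo,hi,z in (("red",(82,140,70),(98,255,255),.106),("cream",(98,30,120),(120,130,255),.108)):
    for c,a,px in blobs(p,(0,0,512,384),np.array(lo),np.array(hi),60):
        w=cast(i,c,z)[0]; W=cast(i,px,z)[:,:2]; u,q,v=np.linalg.svd(W-W.mean(0),full_matrices=False)
        print(nm,c.round(1),a,w.round(4),v[0].round(2), np.ptp((W-W.mean(0))@v[0]).round(3))
E
```

```text
0.15 [0.16801854 0.65316972 0.23023608] [-3.94448031e-01 -3.11645242e+00  2.76405082e-03] 0.9992722384531979 [ 0.57349074 -0.71685734  0.05350213]
cream [195.3 304.5] 68 [0.2605 0.5697 0.108 ] [ 0.01 -1.  ] 0.037
```

View pics/w1.png

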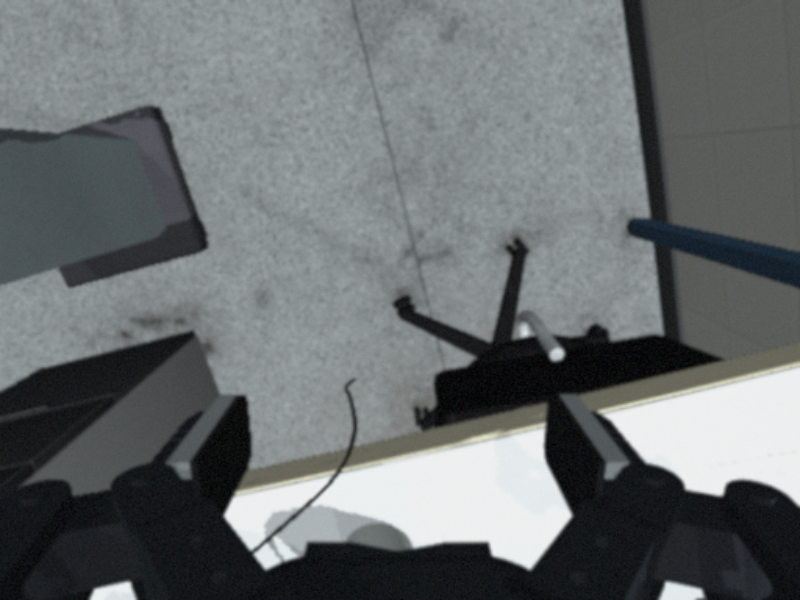

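The moves were refused, so the arm hasn't moved and the picture shows only the start pose: floor, bench edge and open fingers. I'll give all four keys in every row.

jog_arm(
  motion=[
    {"dx": 0, "dy": 0, "dz": 4, "turn": 0},
    {"dx": 0, "dy": 0, "dz": 4, "turn": 0},
    {"dx": 1.5, "dy": -3.2, "dz": 0, "turn": 0.12},
    {"dx": 1.5, "dy": -3.2, "dz": 0, "turn": 0.12},
    {"dx": 1.5, "dy": -3.2, "dz": 0, "turn": 0.12},
    {"dx": 1.5, "dy": -3.2, "dz": 0, "turn": 0.12},
    {"dx": 1.5, "dy": -3.2, "dz": 0, "turn": 0.12},
    {"dx": 1.5, "dy": -3.2, "dz": 0, "turn": 0},
    {"dx": 1.5, "dy": -3.2, "dz": 0, "turn": 0},
    {"dx": 1.5, "dy": -3.2, "dz": 0, "turn": 0},
    {"dx": 1.5, "dy": -3.2, "dz": 0, "turn": 0},
    {"dx": 1.5, "dy": -3.2, "dz": 0, "turn": 0},
  ],
  fingers=0,
  grip_force=20,
)

```text
time: 1.15
tool_pos: [0.3183, 0.332, 0.311]
tcp_rot: [0.545, -3.094, 0.0]
wrist_force: [1.1, 0.7, 0.2]
width: 0.002
```

jog_arm(
  motion=[
    {"dx": 2.5, "dy": -2, "dz": 0, "turn": 0},
    {"dx": 2.5, "dy": -2, "dz": 0, "turn": 0},
    {"dx": 2.5, "dy": -2, "dz": 0, "turn": 0},
    {"dx": 2.5, "dy": -2, "dz": 0, "turn": 0},
    {"dx": 2.5, "dy": -2, "dz": 0, "turn": 0},
    {"dx": 2.5, "dy": -2, "dz": 0, "turn": 0},
    {"dx": 2, "dy": -2, "dz": 0, "turn": 0},
    {"dx": 0, "dy": 0, "dz": 0, "turn": 0},
    {"dx": 0, "dy": 0, "dz": 0, "turn": 0},
    {"dx": 0, "dy": 0, "dz": 0, "turn": 0},
  ],
)

```text
time: 1.98
tool_pos: [0.4877, 0.1937, 0.3109]
tcp_rot: [0.543, -3.093, -0.001]
wrist_force: [0.5, 0.7, 0.2]
width: -0.0
```

```bash
cat > w.py <<'E'
from m import *
import sys
i,p,d=grab("wrist"); n=sys.argv[1]; pickle.dump((i,p,d),open(n+".pkl","wb"))
cv2.imwrite(f"pics/{n}.png",cv2.resize(p[:,:,::-1],(800,600)))
s=bot.read_state();print(s["time"],s["tool_pos"].round(4) if hasattr(s["tool_pos"],"round") else s["tool_pos"],s["tcp_rot"],s["width"],s["wrist_force"])
R=np.array(i["R"]);print(-R.T@np.array(i["t"]),R[2])
for nm,lo,hi,z in (("red",(82,140,70),(98,255,255),.106),("cream",(98,30,120),(120,130,255),.108)):
    for c,a,px in blobs(p,(0,0,512,384),np.array(lo),np.array(hi),100):
        w=cast(i,c,z)[0]; W=cast(i,px,z)[:,:2]; u,q,v=np.linalg.svd(W-W.mean(0),full_matrices=False)
        print(nm,c.round(1),a,w.round(4),v[0].round(2), np.ptp((W-W.mean(0))@v[0]).round(3))
E
python3 w.py w2
```

```text
2.0333 [0.4875 0.1941 0.311 ] [ 5.44625180e-01 -3.09319722e+00 -5.72639453e-04] -0.0032632339686150254 [ 0.13670625 -0.21593211  0.5289615 ]
[0.42007744 0.168927   0.45403478] [ 0.26098834  0.09506974 -0.96064917]
red [133.1 129.2] 401 [0.4855 0.0548 0.106 ] [ 0.91 -0.42] 0.032
red [249.  127.8] 364 [0.4421 0.1711 0.106 ] [ 0.9  -0.43] 0.031
red [369.1 133.2] 353 [0.403  0.2942 0.106 ] [ 0.79 -0.61] 0.032
cream [332.  222.2] 303 [0.5093 0.2967 0.108 ] [-0.67  0.74] 0.023
```

View pics/w2.png

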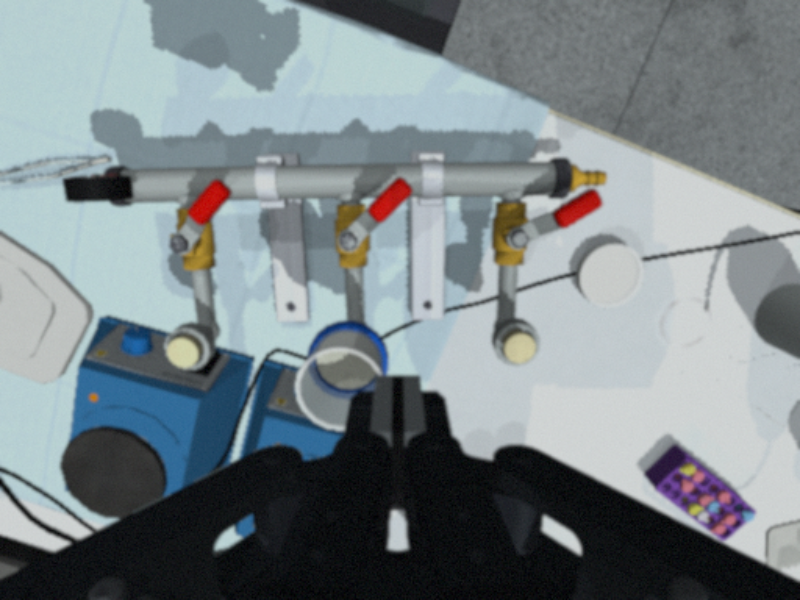

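The wrist view shows the levers at (595,207), (390,200) and (208,203) and the stoppers at (518,347) and (183,350). It agrees with the top camera to about 2 mm. I start with the middle lever, coming down beside it on its left (clockwise) side.

jog_arm(
  motion=[
    {"dx": -1.7, "dy": 0.5, "dz": 0, "turn": 0},
    {"dx": -1.7, "dy": 0.5, "dz": 0, "turn": 0},
    {"dx": 0, "dy": 0, "dz": -3, "turn": 0},
    {"dx": 0, "dy": 0, "dz": -3, "turn": 0},
    {"dx": 0, "dy": 0, "dz": -3, "turn": 0},
    {"dx": 0, "dy": 0, "dz": -3, "turn": 0},
    {"dx": 0, "dy": 0, "dz": -2, "turn": 0},
    {"dx": 0, "dy": 0, "dz": -2, "turn": 0},
    {"dx": 0, "dy": 0, "dz": 0, "turn": 0},
    {"dx": 0, "dy": 0, "dz": 0, "turn": 0},
  ],
)

```text
time: 2.87
tool_pos: [0.4525, 0.2041, 0.1505]
tcp_rot: [0.546, -3.091, 0.001]
wrist_force: [1.2, 0.6, 0.1]
width: -0.002
```

```bash
python3 w.py w3
```

```text
2.9167 [0.4538 0.2045 0.152 ] [-5.46342695e-01  3.09342305e+00  2.94569351e-04] 0.0021924715684335278 [ 0.65250041 -0.15163241 -0.02848105]
[0.38509116 0.17932962 0.29376381] [ 0.25936709  0.09467328 -0.9611273 ]
red [210.3 192.6] 1132 [0.4409 0.1714 0.106 ] [ 0.91 -0.42] 0.033
red [ 16.7 193.2] 1139 [0.4828 0.0578 0.106 ] [ 0.92 -0.38] 0.036
red [418.4 202. ] 1165 [0.4025 0.2937 0.106 ] [ 0.79 -0.61] 0.032
cream [356.3 339.8] 226 [0.5068 0.2999 0.108 ] [0.37 0.93] 0.021
```

View pics/w3.png

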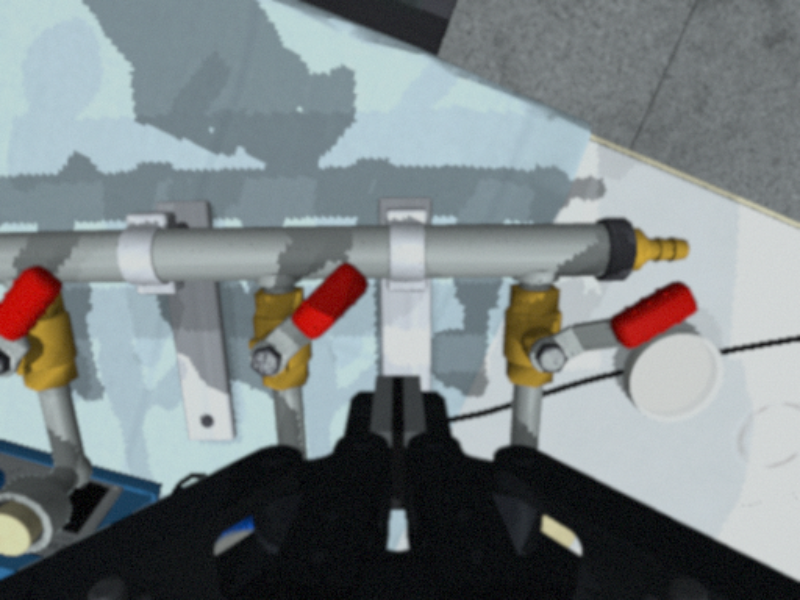

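The fingertip at (398,385) is well clear to the left of the middle lever (330,300), and the pivots match my estimate. I lower it to sleeve height and then sweep.

jog_arm(
  motion=[
    {"dx": 0, "dy": 0, "dz": -2, "turn": 0},
    {"dx": 0, "dy": 0, "dz": -2, "turn": 0},
    {"dx": 0, "dy": 0, "dz": -1.2, "turn": 0},
    {"dx": 0, "dy": 0, "dz": -1, "turn": 0},
    {"dx": 0, "dy": 0, "dz": 0, "turn": 0},
    {"dx": -0.4, "dy": -0.7, "dz": 0, "turn": 0},
    {"dx": -0.4, "dy": -0.7, "dz": 0, "turn": 0},
    {"dx": -0.4, "dy": -0.7, "dz": 0, "turn": 0},
    {"dx": 0, "dy": 0, "dz": 0, "turn": 0},
  ],
)

```text
time: 3.67
tool_pos: [0.4425, 0.1819, 0.0904]
tcp_rot: [-0.543, 3.092, 0.0]
wrist_force: [1.2, 1.0, -0.3]
width: 0.001
```

jog_arm(
  motion=[
    {"dx": -0.2, "dy": -0.4, "dz": 0, "turn": 0},
    {"dx": -0.2, "dy": -0.4, "dz": 0, "turn": 0},
    {"dx": -0.2, "dy": -0.4, "dz": 0, "turn": 0},
    {"dx": -0.1, "dy": -0.4, "dz": 0, "turn": 0},
    {"dx": 0, "dy": -0.4, "dz": 0, "turn": 0},
    {"dx": 0, "dy": -0.4, "dz": 0, "turn": 0},
    {"dx": 0, "dy": -0.4, "dz": 0, "turn": 0},
    {"dx": 0, "dy": 0, "dz": 0, "turn": 0},
    {"dx": 0, "dy": 0, "dz": 0, "turn": 0},
  ],
)

```text
time: 4.42
tool_pos: [0.4351, 0.1576, 0.0894]
tcp_rot: [-0.54, 3.094, 0.01]
wrist_force: [0.3, 15.6, -0.6]
width: 0.0
```

```bash
python3 w.py w4
```

```text
4.4667 [0.4351 0.1576 0.0894] [-0.54086715  3.0937163   0.00957882] -0.00037232321485037337 [-0.28097634 15.14432325 -0.84974889]
[0.36723982 0.13197362 0.2323268 ] [ 0.2622898   0.10060196 -0.95973085]
red [206.6 261.2] 1655 [0.4352 0.1353 0.106 ] [0.98 0.21] 0.031
red [ 18.6 291.4] 1708 [0.48   0.0581 0.106 ] [ 0.95 -0.31] 0.039
```

View pics/w4.png

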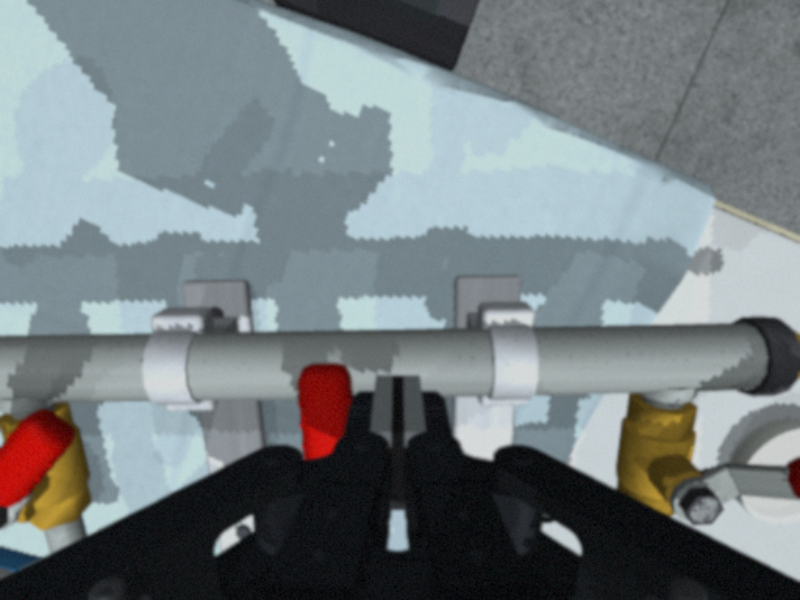

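The middle lever now points straight along its pipe: its sleeve centre gives about 1.55 rad. The 15 N reading means it is on its stop. I back off, lift, and go to the near side of the left lever.

jog_arm(
  motion=[
    {"dx": -0.3, "dy": 0.7, "dz": 0, "turn": 0},
    {"dx": -0.3, "dy": 0.7, "dz": 0, "turn": 0},
    {"dx": 0, "dy": 0, "dz": 2, "turn": 0},
    {"dx": 0, "dy": 0, "dz": 2.5, "turn": 0},
    {"dx": -1.2, "dy": 2.5, "dz": 0.5, "turn": 0},
    {"dx": -1.2, "dy": 2.5, "dz": 0, "turn": 0},
    {"dx": -1.2, "dy": 2.5, "dz": 0, "turn": 0},
    {"dx": -1.2, "dy": 2.5, "dz": 0, "turn": 0},
    {"dx": 0, "dy": 0, "dz": 0, "turn": 0},
    {"dx": 0, "dy": 0, "dz": 0, "turn": 0},
  ],
)

```text
time: 5.3
tool_pos: [0.38, 0.2687, 0.1386]
tcp_rot: [0.549, -3.092, 0.003]
wrist_force: [0.3, 0.1, -0.1]
width: -0.0
```

```bash
python3 w.py w5
```

```text
5.35 [0.3804 0.2681 0.1386] [ 5.46868567e-01 -3.09208827e+00  2.99138652e-03] 0.006409174604713446 [-0.20819844  0.198777   -0.41835977]
[0.31242456 0.24395446 0.28187504] [ 0.26053724  0.09387884 -0.96088871]
red [ 26.2 247.4] 1325 [0.4373 0.1405 0.106 ] [0.95 0.3 ] 0.034
red [296.7 269.7] 423 [0.3932 0.301  0.106 ] [0.87 0.49] 0.018
cream [380.1 176.8] 514 [0.3231 0.3222 0.108 ] [-0.  1.] 0.126
```

jog_arm(
  motion=[
    {"dx": 0, "dy": 0, "dz": -2, "turn": 0},
    {"dx": 0, "dy": 0, "dz": -2, "turn": 0},
    {"dx": 0, "dy": 0, "dz": -1, "turn": 0},
    {"dx": 0, "dy": 0, "dz": 0, "turn": 0},
    {"dx": 0.3, "dy": 0.6, "dz": 0, "turn": 0},
    {"dx": 0.4, "dy": 0.6, "dz": 0, "turn": 0},
    {"dx": 0.3, "dy": 0.6, "dz": 0, "turn": 0},
    {"dx": 0.3, "dy": 0.6, "dz": 0, "turn": 0},
    {"dx": 0, "dy": 0, "dz": 0, "turn": 0},
  ],
)

```text
time: 6.1
tool_pos: [0.3953, 0.294, 0.09]
tcp_rot: [-0.545, 3.093, 0.001]
wrist_force: [-0.1, -0.3, 0.2]
width: -0.001
```

jog_arm(
  motion=[
    {"dx": 0.3, "dy": 0.3, "dz": 0, "turn": 0},
    {"dx": 0.3, "dy": 0.3, "dz": 0, "turn": 0},
    {"dx": 0.3, "dy": 0.2, "dz": 0, "turn": 0},
    {"dx": 0, "dy": 0, "dz": 0, "turn": 0},
    {"dx": 0, "dy": 0, "dz": 0, "turn": 0},
  ],
)

```text
time: 6.52
tool_pos: [0.4038, 0.3014, 0.0895]
tcp_rot: [-0.544, 3.093, 0.002]
wrist_force: [0.0, 0.4, 0.3]
width: -0.002
```

jog_arm(
  motion=[
    {"dx": 0.2, "dy": 0.1, "dz": 0, "turn": 0},
    {"dx": 0.2, "dy": 0.1, "dz": 0, "turn": 0},
    {"dx": 0.2, "dy": 0.1, "dz": 0, "turn": 0},
    {"dx": 0, "dy": 0, "dz": 0, "turn": 0},
  ],
)

```text
time: 6.85
tool_pos: [0.4064, 0.3028, 0.0888]
tcp_rot: [0.542, -3.087, 0.002]
wrist_force: [-10.1, -2.6, 8.1]
width: 0.001
```

```bash
python3 - <<'E'
from m import *
i,p,d=grab("top"); 
for c,a,px in blobs(p,(195,150,310,235),np.array((82,140,90)),np.array((98,255,255)),5):
    print(c,a,cast(i,c,.106)[0])
cv2.imwrite("pics/t5.png",cv2.resize(p[150:235,190:310,::-1],None,fx=6.6,fy=6.6,interpolation=cv2.INTER_CUBIC))
E
```

```text
[273.5        196.46428571] 28 [0.48708453 0.05536221 0.106     ]
[251.75862069 208.82758621] 29 [0.4424318  0.13794034 0.106     ]
```

View pics/t5.png

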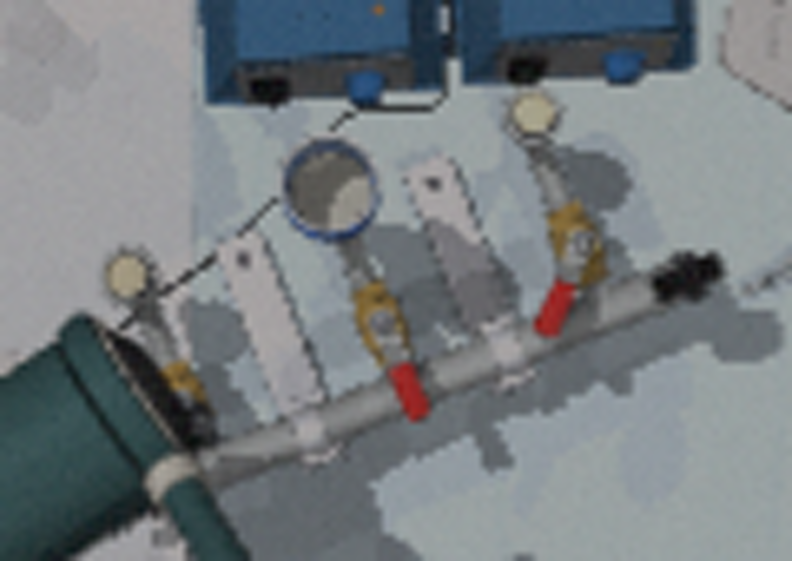

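The top view shows the middle lever in line at (410,392), with the funnel and stoppers unmoved. The left lever is hidden by the arm, but the force and tip position both fit its shut stop. I back off and go to the right lever.

jog_arm(
  motion=[
    {"dx": -0.8, "dy": -0.3, "dz": 0, "turn": 0},
    {"dx": -0.8, "dy": -0.3, "dz": 0, "turn": 0},
    {"dx": 0, "dy": 0, "dz": 2.5, "turn": 0},
    {"dx": 0, "dy": 0, "dz": 2.5, "turn": 0},
    {"dx": 1, "dy": -3, "dz": 0, "turn": 0},
    {"dx": 1, "dy": -3, "dz": 0, "turn": 0},
    {"dx": 1, "dy": -3, "dz": 0, "turn": 0},
    {"dx": 1, "dy": -3, "dz": 0, "turn": 0},
    {"dx": 1, "dy": -3, "dz": 0, "turn": 0},
    {"dx": 1, "dy": -3, "dz": 0, "turn": 0},
    {"dx": 1, "dy": -3, "dz": 0, "turn": 0},
  ],
)

```text
time: 7.82
tool_pos: [0.4636, 0.0862, 0.1396]
tcp_rot: [-0.544, 3.092, -0.001]
wrist_force: [0.1, 0.5, -0.3]
width: 0.003
```

jog_arm(
  motion=[
    {"dx": 0.6, "dy": -3, "dz": 0, "turn": 0},
    {"dx": 0.3, "dy": -3, "dz": 0, "turn": 0},
    {"dx": 0, "dy": 0, "dz": 0, "turn": 0},
    {"dx": 0, "dy": 0, "dz": 0, "turn": 0},
  ],
)

```text
time: 8.15
tool_pos: [0.4724, 0.0263, 0.1394]
tcp_rot: [-0.538, 3.094, -0.0]
wrist_force: [-0.7, -1.4, -0.2]
width: -0.002
```

```bash
python3 w.py w6; python3 - <<'E'
from m import *
i,p,d=grab("top"); 
for c,a,px in blobs(p,(195,150,310,235),np.array((82,140,90)),np.array((98,255,255)),5):
    print(c,a,cast(i,c,.106)[0])
E
```

```text
8.2 [0.4722 0.0273 0.1393] [-5.41005965e-01  3.09378265e+00  2.20295773e-04] 0.001345802045738509 [ 0.50609451 -0.73866018  0.65344348]
[0.40434494 0.00174214 0.28244523] [ 0.26363474  0.09412851 -0.96001904]
red [441.  241.1] 1181 [0.4393 0.1345 0.106 ] [0.92 0.4 ] 0.034
red [296.9 256.7] 687 [0.4781 0.0557 0.106 ] [1.   0.01] 0.026
[251.75862069 208.82758621] 29 [0.4424318  0.13794034 0.106     ]
[205.64 214.92] 25 [0.42310212 0.31075943 0.106     ]
```

The left lever's sleeve in the top view gives about -0.04 rad, so it is shut. Now the right one.

jog_arm(
  motion=[
    {"dx": -0.2, "dy": -0.2, "dz": -2, "turn": 0},
    {"dx": 0, "dy": 0, "dz": -2, "turn": 0},
    {"dx": 0, "dy": 0, "dz": -1, "turn": 0},
    {"dx": 0, "dy": 0, "dz": 0, "turn": 0},
    {"dx": 0.2, "dy": 0.6, "dz": 0, "turn": 0},
    {"dx": 0.2, "dy": 0.6, "dz": 0, "turn": 0},
    {"dx": 0.2, "dy": 0.6, "dz": 0, "turn": 0},
    {"dx": 0.2, "dy": 0.6, "dz": 0, "turn": 0},
    {"dx": 0.3, "dy": 0.6, "dz": 0, "turn": 0},
    {"dx": 0, "dy": 0, "dz": 0, "turn": 0},
  ],
)

```text
time: 9.08
tool_pos: [0.4823, 0.0569, 0.09]
tcp_rot: [-0.545, 3.092, 0.0]
wrist_force: [0.5, -0.5, 0.6]
width: -0.002
```

jog_arm(
  motion=[
    {"dx": 0.3, "dy": 0.4, "dz": 0, "turn": 0},
    {"dx": 0.3, "dy": 0.4, "dz": 0, "turn": 0},
    {"dx": 0.3, "dy": 0.3, "dz": 0, "turn": 0},
    {"dx": 0.3, "dy": 0.2, "dz": 0, "turn": 0},
    {"dx": 0.2, "dy": 0.1, "dz": 0, "turn": 0},
    {"dx": 0, "dy": 0, "dz": 0, "turn": 0},
    {"dx": 0, "dy": 0, "dz": 0, "turn": 0},
  ],
)

```text
time: 9.67
tool_pos: [0.4945, 0.0698, 0.0891]
tcp_rot: [0.544, -3.092, -0.001]
wrist_force: [-5.0, -2.4, 3.5]
width: 0.006
```

Contact at the predicted stop position. One small press more, then back off and lift clear.

jog_arm(
  motion=[
    {"dx": 0.2, "dy": 0.1, "dz": 0, "turn": 0},
    {"dx": 0.1, "dy": 0, "dz": 0, "turn": 0},
    {"dx": 0, "dy": 0, "dz": 0, "turn": 0},
  ],
)

```text
time: 9.92
tool_pos: [0.4945, 0.07, 0.0887]
tcp_rot: [0.543, -3.086, 0.0]
wrist_force: [-12.8, -5.7, 10.2]
width: -0.003
```

jog_arm(
  motion=[
    {"dx": -0.8, "dy": -0.3, "dz": 0, "turn": 0},
    {"dx": -0.8, "dy": -0.3, "dz": 0, "turn": 0},
    {"dx": 0, "dy": 0, "dz": 3, "turn": 0},
    {"dx": 0, "dy": 0, "dz": 4, "turn": 0},
    {"dx": 0, "dy": 0, "dz": 4, "turn": 0},
    {"dx": 0, "dy": 0, "dz": 4, "turn": 0},
    {"dx": 0, "dy": -3, "dz": 3, "turn": 0},
    {"dx": 0, "dy": -4, "dz": 0, "turn": 0},
    {"dx": 0, "dy": -4, "dz": 0, "turn": 0},
    {"dx": 0, "dy": -4, "dz": 0, "turn": 0},
    {"dx": 0, "dy": 0, "dz": 0, "turn": 0},
    {"dx": 0, "dy": 0, "dz": 0, "turn": 0},
  ],
)

```text
time: 10.92
tool_pos: [0.4823, -0.0865, 0.269]
tcp_rot: [-0.537, 3.093, 0.0]
wrist_force: [0.4, 0.2, 0.4]
width: -0.002
```

```bash
python3 - <<'E'
from m import *
i,p,d=grab("top"); y=np.array((-.359,.933));x=np.array((.933,.359))
P=[(.4372,.2687),(.482,.1523),(.5267,.036)]
for c,a,px in blobs(p,(195,150,310,235),np.array((82,140,90)),np.array((98,255,255)),5):
    w=cast(i,c,.106)[0]; r=min((w[:2]-np.array(q) for q in P),key=np.linalg.norm); print(c,a,w,"theta",np.arctan2(-r@x,r@y))
for c,a,px in blobs(p,(195,150,310,235),np.array((98,30,140)),np.array((120,130,255)),8): print("cream",c,cast(i,c,.108)[0])
cv2.imwrite("pics/t7.png",cv2.resize(p[150:235,190:310,::-1],None,fx=6.6,fy=6.6,interpolation=cv2.INTER_CUBIC))
print(bot.read_state()["time"],bot.read_state()["wrist_force"])
E
```

```text
[267.48148148 190.07407407] 27 [0.51156127 0.07741895 0.106     ] theta -0.016899231157874776
[251.75862069 208.82758621] 29 [0.4424318  0.13794034 0.106     ] theta 1.5516073441966571
[205.64 214.92] 25 [0.42310212 0.31075943 0.106     ] theta -0.043897270880696594
cream [270.44 166.6 ] [0.59985139 0.06426242 0.108     ]
cream [208.96 191.4 ] [0.51078465 0.29688886 0.108     ]
10.9667 [0.51889072 0.00981118 0.2365344 ]
```

View pics/t7.png

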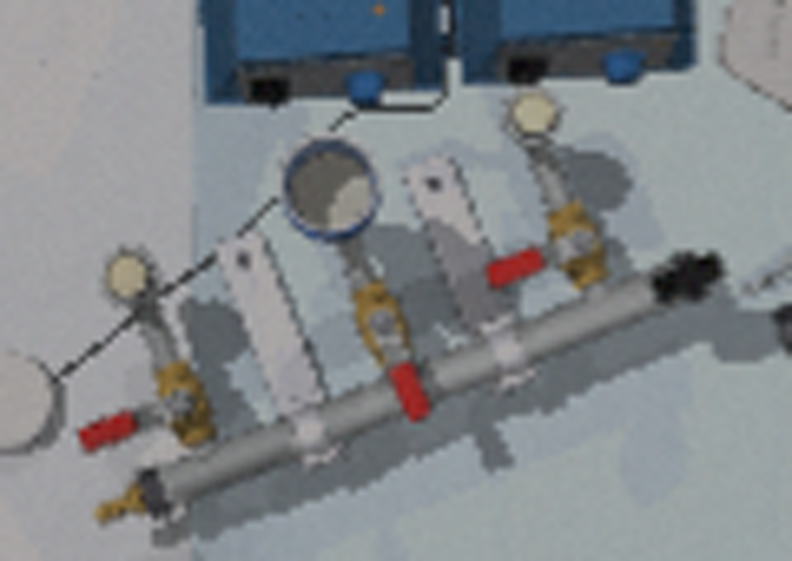

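The left lever (107,432) and right lever (515,267) lie square across their pipes. The middle lever (410,392) is in line, and the funnel and stoppers haven't moved. I hand the job in.

```bash
python3 -c "
from workcell import bot
print(bot.finish_job())"
```

```text
the job is handed in; nothing more can be done
None
```

I pushed all three levers to their stops with the closed fingertips and handed the job in at about 11 s. The middle lever, at the station with the funnel, is open; the left and right levers, at the stoppered stations, are shut.

- **Lever angles:** in the last top view, left was about -0.04 rad, middle 1.55 and right -0.02. All are within 0.1 rad of their stops.
- **Forces:** the highest wrist force I read while pressing on a stop was about 17 N, against the 35 N limit. I only had readings at the end of each move. When the picture was taken, the arm was clear and the force reading was near zero.
- **Loose objects:** both stoppers measured within 1 mm of where they started, and the funnel and dish looked unmoved. I did not measure the forceps or wash bottle again; the arm stayed well above them and I saw no contact.
- **Problems along the way:** my first two move calls were refused for missing keys, with nothing moved. The scene camera disagreed with the top camera by 6–12 mm at the levers. I worked from the top and wrist cameras, which agreed to about 2 mm.

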